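# Close the specimen casting mould

### The job

Close the casting mould: pick up the cover plate with the two large round holes by its grip and lower it over the two tapered pins of the mould base until it rests flush on the base. Keep hold of it until it is down (do not drop it), then let go, and leave the other cover where it lies.

Things in the scene. Friction and masses are not known exactly. Their poses are not given: they have to be found in the camera images.
- mould_base: Lower mould half, fixed: aluminium block 136 x 84 x 20 mm (x, y, z) with a round cavity (36 mm wide, 8 deep) in the middle of its top and two upright steel pins at x = +42 and -42 mm, y = 0, 38 mm above the top: 20 mm thick for the lowest 9 mm, then tapering to a 6 mm tip. Origin: centre of the underside; x along the long side, z up.
- pin_cover_grip (a point): Right cover, loose, 0.3 kg, lying flat: plate 120 x 70 x 8 mm, two 26 mm through holes at x = +42 and -42 mm, y = 0; on its middle a grey upright grip 44 mm long (x), 14 thick (y), 44 tall. Point: in the grip on the plate's centre axis, 36 mm above the plate's underside; x along the plate and grip, z up. Seated: 56 mm above the base's origin. Fits either way round (half turn).
- blank_cover_grip (a point): Other cover, loose, to be left alone: plate and grip of the same sizes and materials, but only four small 8 mm holes near its corners. Point and axes as on the right cover.
Mind the look-alikes: they are no part of the job. What is shaped like the part that bears pin_cover_grip but yellow is not meant.

How it is judged:
On the way:
1. the right cover, still held by the fingers, has come down over both pins to less than 18 mm above its seat (z of pin_cover_grip in the frame of mould_base below 0.074 m and horizontal distance between pin_cover_grip and mould_base below 0.012 m and angle between the x axis of pin_cover_grip and the x axis of mould_base, either way round below 0.26 rad and contact force between the fingers and pin_cover above 0.5 N), for 0.1 s.
At the end, for the whole second after the job is handed in: The cover with the two large holes lies flush on the mould base (within 4 mm of its seat in height, level within 3.4 degrees), over both pins, within 10 mm and 10 degrees of the base's centre and long axis (either way round), released and at rest (z of pin_cover_grip in the frame of mould_base below 0.06 m and horizontal distance between pin_cover_grip and mould_base below 0.01 m and angle between the x axis of pin_cover_grip and the x axis of mould_base, either way round below 0.175 rad and angle between pin_cover_grip's own z axis and vertical below 0.06 rad and linear speed of pin_cover below 0.02 m/s); the robot touches nothing.
It fails at once if the other cover is moved by more than 30 mm (distance of blank_cover_grip from where it was at the start of the episode above 0.03 m).
It also fails if it takes over 40 s, if anything falls off the work surface, if the arm or the gripper's body presses on something with over 40 N, if the wrist force passes 120 N, or if a joint passes its speed limit or range.

### The arm

A 7-joint arm with a two-finger parallel gripper is mounted at the origin on the work surface; the furniture and walls round the work are solid. World frame = base frame: x ahead of the robot, y to its left, z up, the work surface at z = 0. Lengths are in m, angles in rad, forces in N, time in s.
With the tool pointing down it reaches from about 0.4 to 0.85 m from the base axis. Payload 10.4 kg.
Tool frame: the origin (TCP) lies at the very end of the fingers, on their centre line; the grasp point (between the pads) lies 19 mm behind it (manip.tcp_to_grasp is the z of the grasp point in the tool frame, in m); z points along the fingers, x is the direction in which the jaws open and shut, and the axes are right-handed (so a half turn about z gives the same grasp; the last joint's range is limited). The gripper opens to 85 mm and grips with 20 to 120 N. Pads are 22 mm wide; open, the fingers measure 114 mm over their backs; the gripper's body (76 mm by 85 mm) begins 54 mm behind the grasp point. The pads swing forward as they close: fully open they stand 13 mm farther back than shut.
Start: joints at [-1.264, 0.332, -0.065, 1.46, 0.022, 1.35, -0.088], TCP at [0.202, 0.591, 0.231] pointing down, gripper open.
Joint ranges: [-2.6, 2.6], [-0.5, 2.12], [-1.47, 1.34], [0.16, 2.42], [-1.27, 4.41], [0.06, 2.06], [-2.6, 2.6]. Speed limits (rad/s): [2.22, 2.22, 2.79, 2.79, 3.14, 3.14, 3.14].

### API

Orientations are given as a unit quaternion [x, y, z, w].
In Python, from workcell import manip gives the robot as it stands.
- The arm moves only by the tool servo_tool, never from a script. Its argument "moves" is a list of rows, each an object with "travel": the shift along the tool's x, y, z in mm, a list of three; "dr": the turn, a rotation vector about the tool's x, y, z in degrees, a list of three. A call has 1 to 12 rows; each row shifts and turns the commanded pose from where the row before left it, along the tool's axes as they then stand; what a row does not reach is not made up. A row lasts 1/8 s, in which the tool goes at most 62.5 mm and 10.7 degrees, less where a joint would pass 70% of its speed; a pose out of reach is approached as far as the arm can. A call is refused whole if a number of a shift passes 62.5 or a number of a turn 10.7, either way. A call with a gripper value outside its range is refused whole. "claw" is the closure, from 0 (fully open) to 1 (shut), set as the call begins (left out, the last holds). The fingers move at their own pace and stop on an object; "squeeze" is the grip in N (left out, the last holds). Time passes only in rows, so rows that do not move let the fingers close. It gives the time, the measured TCP pose, the force and the opening at its end, in the units of the state.
- manip.get_obs(): the state, without advancing time (a new reading comes with each control period).
- manip.camera(name): name is "side" or "top" or "wrist"; returns the picture (400x640x3 uint8, blue, green, red); there is no depth.
- manip.calibration(name): a dict with "intrinsics" (3x3 intrinsics, pixels), "distortion" ([k1, k2, p1, p2, k3] as OpenCV has them; the pictures are not rectified), "view" (4x4, takes a point from world to camera coordinates). Camera axes: x right, y down, z forward; pixel columns grow to the right and rows downward; lengths in m; the calibration is good to about 2 mm. A picture is of the moment at which its call begins: read the wrist's pose just before it. calibration takes no time and is no camera call; for the wrist camera it gives the pose at the moment of the call.
- manip.hand_in(): hands the job in, once; it reports no verdict.
The state is a dict: "clock": time; "joint_pos": joint angles; "joint_velocities": joint speeds; "tau": joint torques, N m; "position": TCP position; "ee_rot": TCP orientation; "ft_force": force on the tool from outside, world axes, zero at the start; "torque": the same for the moment, N m; "grip_width": opening from 0.0 (shut) to 1.0 (fully open).
Only numpy, scipy, OpenCV 4.12 (cv2) and the standard library are available. Lean on these libraries where they do the work, as an engineer would, in place of code of your own. Each camera call takes 0.05 s, during which the arm holds its last target. There are 200 camera calls.

## Working session

There is one attempt and no reset: what is moved stays moved. The work goes in short steps, Python scripts to look and compute and a tool call to move; the robot and the scene stay as the last step left them, time stands still between calls to the robot, and variables do not carry over. Pictures are saved under pics/ and viewed, on a budget of 10 in all, crops included, one or two more only if the job needs it, and the job is handed in when it is done.

Besides the shell and the picture viewer there is one more tool, called as a command line: name --argument value ..., lists and objects as JSON in quotes. servo_tool: Moves the arm, as the interface text tells. Its arguments: {"type":"object","properties":{"moves":{"type":"array","items":{"type":"object","properties":{"travel":{"type":"array","items":{"type":"number"}},"dr":{"type":"array","items":{"type":"number"}}}}},"claw":{"type":"number"},"squeeze":{"type":"number"}},"required":["moves"]}

```bash
mkdir -p pics; python3 - <<'E'
from workcell import manip
import cv2,numpy as np
o=manip.get_obs();print({k:np.round(o[k],3).tolist() for k in("clock","position","ee_rot","ft_force","grip_width")},manip.tcp_to_grasp)
for n in("top","side"):
    cv2.imwrite(f"pics/{n}0.png",manip.camera(n)); c=manip.calibration(n);print(n,np.round(c["intrinsics"],1).tolist(),c["distortion"],np.round(np.linalg.inv(c["view"]),3).tolist())
E
```

```text
{'clock': 0.0, 'position': [0.202, 0.591, 0.231], 'ee_rot': [0.814, 0.581, -0.001, 0.0], 'ft_force': [0.335, 0.145, -0.389], 'grip_width': 1.002} -0.0187
top [[369.2, 0.0, 318.8], [0.0, 369.2, 201.1], [0.0, 0.0, 1.0]] [-0.05362142  0.          0.          0.          0.        ] [[0.008, -0.982, 0.186, 0.263], [-1.0, -0.009, -0.002, 0.223], [0.004, -0.186, -0.982, 0.914], [0.0, 0.0, 0.0, 1.0]]
side [[505.6, 0.0, 331.6], [0.0, 505.6, 192.6], [0.0, 0.0, 1.0]] [0.0371889 0.        0.        0.        0.       ] [[0.986, -0.096, 0.133, 0.274], [-0.164, -0.532, 0.831, -0.57], [-0.009, -0.841, -0.54, 0.57], [0.0, 0.0, 0.0, 1.0]]
```

View pics/top0.png

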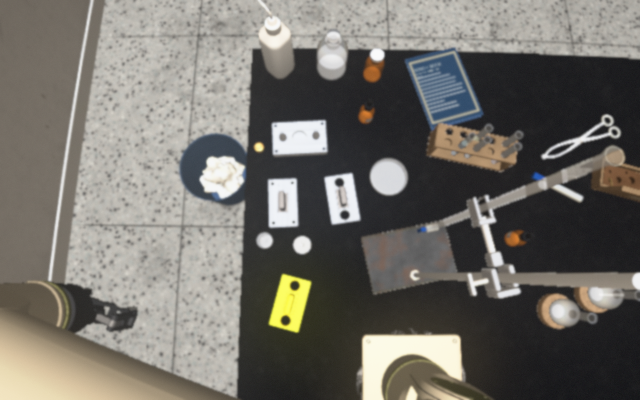

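View pics/side0.png

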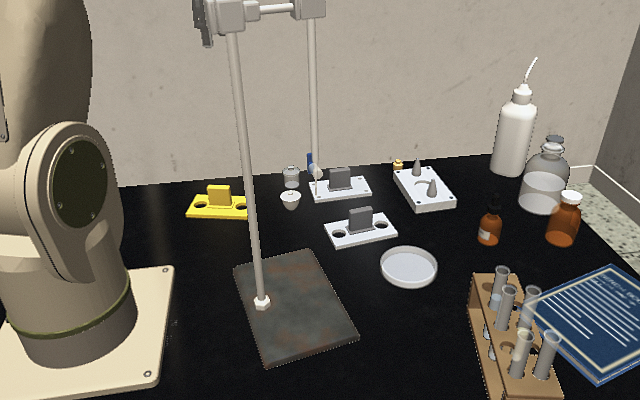

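In the top view there are three covers: white at (342,199), with two large black holes, white at (283,203), with small corner holes, and yellow at (291,303). The base with pins is at (299,138). The one at (342,199) fits the description. I'll confirm this in an enlarged crop and check the hanging rod too.

```bash
python3 - <<'E'
import cv2
a=cv2.imread("pics/top0.png")[110:240,255:445];cv2.imwrite("pics/topc.png",cv2.resize(a,None,fx=4.2,fy=4.2,interpolation=cv2.INTER_CUBIC))
a=cv2.imread("pics/side0.png")[140:260,270:470];cv2.imwrite("pics/sidec.png",cv2.resize(a,None,fx=4,fy=4,interpolation=cv2.INTER_CUBIC))
E
```

```text
(no output)
```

View pics/topc.png

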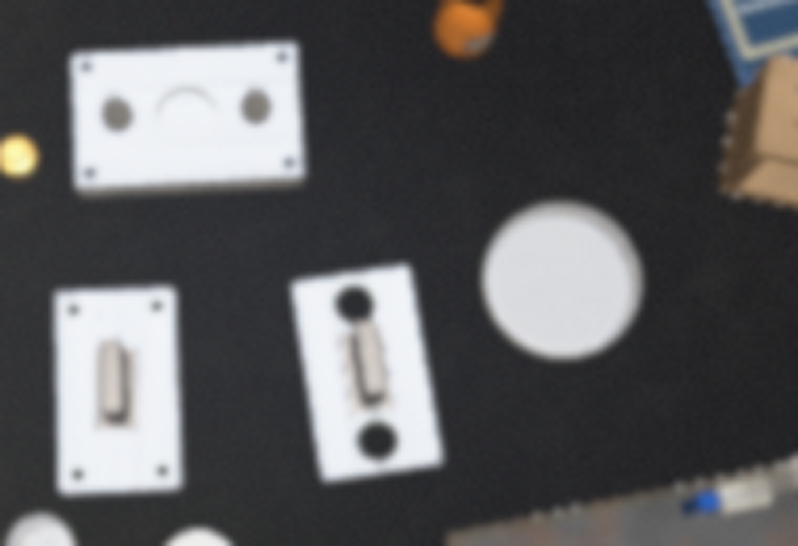

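View pics/sidec.png

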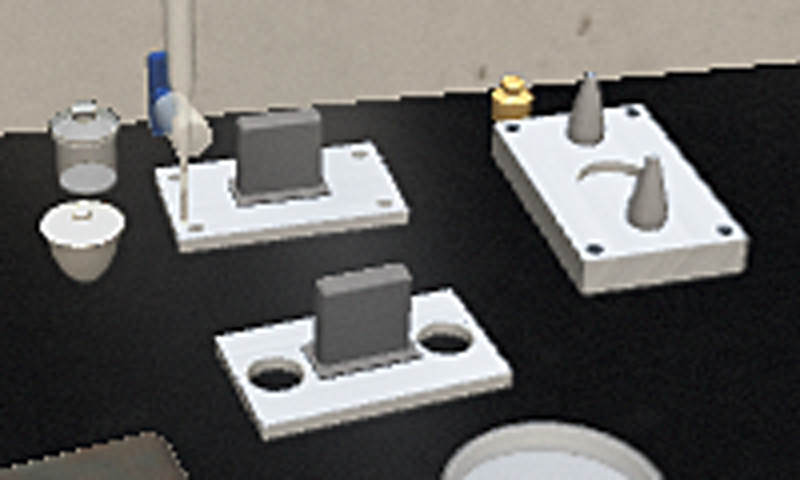

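The crop confirms it: the right cover's large holes are at crop (353,303) and (377,441), and the left one has only corner holes. Next I'll turn the corners into positions with both cameras.

```bash
cat > h.py <<'E'
from workcell import manip
import cv2,numpy as np
def ray(n,p):
    c=manip.calibration(n);T=np.linalg.inv(c["view"])
    q=cv2.undistortPoints(np.array(p,float).reshape(-1,1,2),np.array(c["intrinsics"]),np.array(c["distortion"])).reshape(-1,2)
    return T[:3,3],np.c_[q,np.ones(len(q))]@T[:3,:3].T
def plane(n,p,z):
    o,d=ray(n,p);return o+d*((z-o[2])/d[:,2])[:,None]
def tri(p,q):
    (a,d),(b,e)=ray("top",[p]),ray("side",[q]);d=d[0];e=e[0]
    s=np.linalg.lstsq(np.c_[d,-e],b-a,rcond=None)[0];x=a+s[0]*d;y=b+s[1]*e
    return (x+y)/2,np.linalg.norm(x-y)
def crop(p,f,u,v):return (np.array(p,float)+.5)/f-.5+[u,v]
E
python3 - <<'E'
from h import *
T=lambda p:crop(p,4.2,255,110)
S=lambda p:crop(p,4,270,140)
def rep(n,P):
    P=P[:,:2];e=np.roll(P,-1,0)-P;L=np.linalg.norm(e,axis=1);
    i=0 if L[0]>L[1] else 1; d=e[i]-e[i+2]
    print(n,"centre",P.mean(0).round(4),"sides",(L*1e3).round(1),"long deg",np.degrees(np.arctan2(d[1],d[0])).round(1)%180)
rep("cover top",plane("top",T([(292,281),(411,264),(444,464),(323,481)]),.008))
rep("cover side",plane("side",S([(216,338),(447,290),(513,378),(264,427)]),.008))
h=plane("top",T([(353,303),(377,441)]),.008);print("holes",h.round(4),h.mean(0))
rep("base top",plane("top",T([(70,52),(299,42),(305,178),(75,190)]),.02))
rep("base side",plane("side",S([(494,124),(640,105),(748,240),(585,266)]),.02))
rep("blank top",plane("top",T([(54,290),(176,286),(183,489),(58,494)]),.008))
print("tip",tri((418,230),S((185,218))), "tap",tri(T((705,500)),S((160,95))))
print("clamp",tri((480,210),(310,5)))
print("pins",tri(T((256,103)),S((653,157))),tri(T((117,110)),S((590,75))))
print(manip.calibration("wrist")["view"].round(3))
E
```

```text
cover top centre [0.4432 0.1628] sides [ 72.8 123.1  72.2 122.5] long deg 8.800000000000011
cover side centre [0.4439 0.1621] sides [117.6  74.1 118.4  70. ] long deg 8.3
holes [[0.485  0.1713 0.008 ]
 [0.4013 0.1572 0.008 ]] [0.44311655 0.16426214 0.008     ]
base top centre [0.5988 0.2725] sides [140.7  87.5 138.7  88.7] long deg 93.4
base side centre [0.6001 0.2714] sides [ 83.6 137.3  85.3 139.3] long deg 93.2
blank top centre [0.4314 0.3113] sides [ 73.5 123.   73.5 123.5] long deg 3.0999999999999943
tip (array([0.34584439, 0.02299431, 0.18377619]), np.float64(0.0023963903266543177)) tap (array([0.34109927, 0.0277156 , 0.23159275]), np.float64(0.0014835798586094909))
clamp (array([0.34414947, 0.00978549, 0.44088388]), np.float64(0.002732069133303715))
pins (array([0.59762239, 0.22976552, 0.05700404]), np.float64(0.009589697046826894)) (array([0.59150279, 0.31077922, 0.0592391 ]), np.float64(0.009164004164355501))
[[ 0.323  0.946 -0.001 -0.625]
 [ 0.912 -0.311  0.266 -0.035]
 [ 0.251 -0.087 -0.964  0.379]
 [ 0.     0.     0.     1.   ]]
```

Both cameras agree on the cover, at (0.4435, 0.163) and 8.6°, and on the base, at (0.599, 0.272) and 93.3°. The sizes come out right to 2–4 mm. The burette tip hangs at (0.345, 0.023, 0.18), so I'll keep to its left. I'll travel at the current height above the cover, then turn.

servo_tool --moves '[{"travel": [-32.6,36.8,0]},{"travel": [-32.6,36.8,0]},{"travel": [-32.6,36.8,0]},{"travel": [-32.6,36.8,0]},{"travel": [-32.6,36.8,0]},{"travel": [-32.6,36.8,0]},{"travel": [-32.6,36.8,0]},{"travel": [-32.6,36.8,0]}]' --claw 0

```text
$.moves[0]: bad value
```

servo_tool --moves '[{"travel": [-32.6,36.8,0]},{"travel": [-32.6,36.8,0]},{"dr": [0,0,-6.9]},{"dr": [0,0,-6.9]},{"dr": [0,0,-6.9]},{"dr": [0,0,-6.9]},{}]'

```text
$.moves[0]: bad value
```

```bash
cat >> h.py <<'E'
from scipy.spatial.transform import Rotation as R
def goto(x,y,z,ang):
    o=manip.get_obs();Q=R.from_quat(o["ee_rot"]);c,s=np.cos(np.radians(ang)),np.sin(np.radians(ang))
    G=R.from_matrix(np.array([[c,s,0],[s,-c,0],[0,0,-1]]))
    print("t",o["clock"],"pos",np.round(o["position"],4),"xang",np.degrees(np.arctan2(*Q.as_matrix()[1::-1,0])).round(2),"F",np.round(o["ft_force"],1),"w",o["grip_width"])
    print("travel mm (present axes)",(1e3*Q.inv().apply(np.array([x,y,z])-o["position"])).round(1),"dr",np.degrees((Q.inv()*G).as_rotvec()).round(2),"j",np.round(o["joint_pos"],2))
E
python3 - <<'E'
from h import *
goto(.4435,.163,.018,98.6)
cv2.imwrite("pics/w1.png",manip.camera("wrist"))
E
```

```text
t 0.1 pos [0.2023 0.591  0.2306] xang 71.11 F [-0.4 -0.2 -1.2] w 0.9972971342817264
travel mm (present axes) [-326.6  366.8  213.1] dr [-1.000e-02  7.000e-02 -2.749e+01] j [-1.26  0.33 -0.06  1.46  0.02  1.35 -0.09]
```

View pics/w1.png

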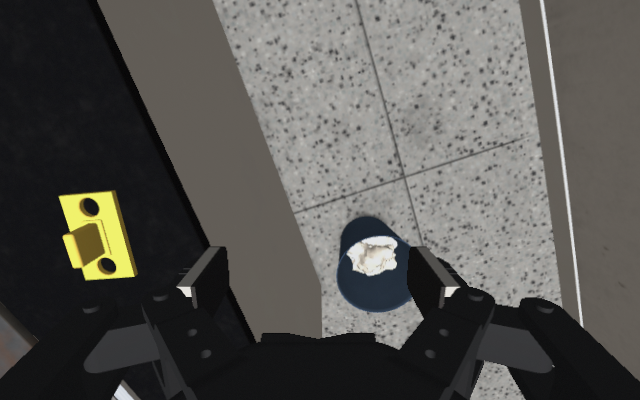

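The moves were refused because each row needs both fields. The wrist picture still shows the start pose: the bin below and the yellow cover at left.

servo_tool --moves '[{"travel": [-32.6,36.8,0],"dr": [0,0,0]},{"travel": [-32.6,36.8,0],"dr": [0,0,0]},{"travel": [-32.6,36.8,0],"dr": [0,0,0]},{"travel": [-32.6,36.8,0],"dr": [0,0,0]},{"travel": [-32.6,36.8,0],"dr": [0,0,0]},{"travel": [-32.6,36.8,0],"dr": [0,0,0]},{"travel": [-32.6,36.8,0],"dr": [0,0,0]},{"travel": [-32.6,36.8,0],"dr": [0,0,0]}]' --claw 0

```text
clock: 1.15
position: [0.397, 0.2477, 0.2313]
ee_rot: [0.814, 0.581, 0.0, -0.0]
ft_force: [1.7, 0.6, -0.1]
grip_width: 1.001
```

servo_tool --moves '[{"travel": [-32.6,36.8,0],"dr": [0,0,0]},{"travel": [-32.6,36.8,0],"dr": [0,0,0]},{"travel": [0,0,0],"dr": [0,0,-6.9]},{"travel": [0,0,0],"dr": [0,0,-6.9]},{"travel": [0,0,0],"dr": [0,0,-6.9]},{"travel": [0,0,0],"dr": [0,0,-6.9]},{"travel": [0,0,0],"dr": [0,0,0]},{"travel": [0,0,0],"dr": [0,0,0]}]'

```text
clock: 2.15
position: [0.4449, 0.1637, 0.2312]
ee_rot: [0.652, 0.758, -0.0, -0.0]
ft_force: [-0.7, -0.8, 0.6]
grip_width: 0.999
```

```bash
python3 - <<'E'
from h import *
goto(.4435,.163,.018,98.6)
c=manip.calibration("wrist");V=np.array(c["view"])
cv2.imwrite("pics/w2.png",manip.camera("wrist"))
P=np.array([[.4435,.163,.052],[.485,.1693,.008],[.402,.1567,.008]])
print(cv2.projectPoints(P,cv2.Rodrigues(V[:3,:3])[0],V[:3,3],np.array(c["intrinsics"]),np.array(c["distortion"]))[0].round(1).tolist())
np.save("w2.npy",V)
E
```

```text
t 2.15 pos [0.4449 0.1637 0.2312] xang 98.55 F [-0.7 -0.8  0.6] w 0.9985807016033796
travel mm (present axes) [ -0.5  -1.5 213.2] dr [-0.01 -0.   -0.05] j [-0.76 -0.02  0.31  1.86  0.    1.3   1.27]
[[[316.6, 179.9]], [[316.8, 205.4]], [[316.7, 138.0]]]
```

View pics/w2.png

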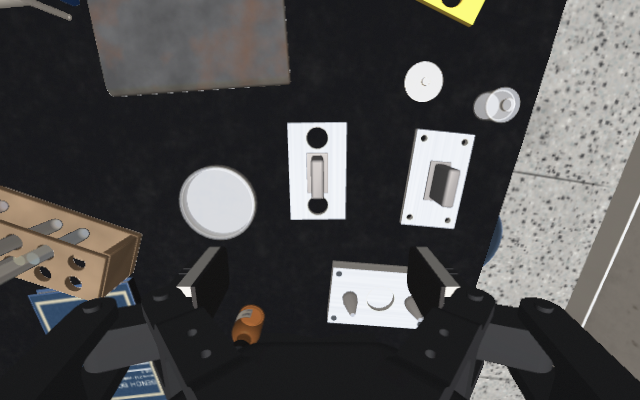

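The wrist view shows the cover upright with its holes at (317,137) and (317,205) and the grip top at about (317,178). That is within 1–2 px of what I predicted, so I'll descend and grip.

servo_tool --moves '[{"travel": [-0.5,-1.5,40],"dr": [0,0,0]},{"travel": [0,0,40],"dr": [0,0,0]},{"travel": [0,0,40],"dr": [0,0,0]},{"travel": [0,0,40],"dr": [0,0,0]},{"travel": [0,0,25],"dr": [0,0,0]},{"travel": [0,0,14],"dr": [0,0,0]},{"travel": [0,0,14],"dr": [0,0,0]},{"travel": [0,0,0],"dr": [0,0,0]},{"travel": [0,0,0],"dr": [0,0,0]}]'

```text
clock: 3.32
position: [0.4441, 0.1633, 0.019]
ee_rot: [0.651, 0.759, 0.001, 0.0]
ft_force: [0.9, -0.8, -0.2]
grip_width: 0.996
```

servo_tool --moves '[{"travel": [0,0,0],"dr": [0,0,0]},{"travel": [0,0,0],"dr": [0,0,0]},{"travel": [0,0,0],"dr": [0,0,0]},{"travel": [0,0,0],"dr": [0,0,0]},{"travel": [0,0,0],"dr": [0,0,0]},{"travel": [0,0,0],"dr": [0,0,0]},{"travel": [0,0,0],"dr": [0,0,0]},{"travel": [0,0,0],"dr": [0,0,0]}]' --claw 1 --squeeze 60

```text
clock: 4.32
position: [0.4437, 0.163, 0.0185]
ee_rot: [0.651, 0.759, 0.0, 0.0]
ft_force: [-0.8, -1.8, 5.1]
grip_width: 0.154
```

The fingers stopped at 13 mm on the 14 mm grip. Next I'll lift 110 mm, then turn +95.3° about tool z.

servo_tool --moves '[{"travel": [0,0,-10],"dr": [0,0,0]},{"travel": [0,0,-20],"dr": [0,0,0]},{"travel": [0,0,-25],"dr": [0,0,0]},{"travel": [0,0,-25],"dr": [0,0,0]},{"travel": [0,0,-20],"dr": [0,0,0]},{"travel": [0,0,-10],"dr": [0,0,0]},{"travel": [0,0,0],"dr": [0,0,0]},{"travel": [0,0,0],"dr": [0,0,0]}]'

```text
clock: 5.32
position: [0.4431, 0.1628, 0.1275]
ee_rot: [0.651, 0.759, -0.001, -0.0]
ft_force: [0.5, -0.2, -3.3]
grip_width: 0.151
```

servo_tool --moves '[{"travel": [0,0,0],"dr": [0,0,8]},{"travel": [0,0,0],"dr": [0,0,8]},{"travel": [0,0,0],"dr": [0,0,8]},{"travel": [0,0,0],"dr": [0,0,8]},{"travel": [0,0,0],"dr": [0,0,8]},{"travel": [0,0,0],"dr": [0,0,8]},{"travel": [0,0,0],"dr": [0,0,8]},{"travel": [0,0,0],"dr": [0,0,8]},{"travel": [0,0,0],"dr": [0,0,8]},{"travel": [0,0,0],"dr": [0,0,8]},{"travel": [0,0,0],"dr": [0,0,8]},{"travel": [0,0,0],"dr": [0,0,7.3]}]'

```text
clock: 6.82
position: [0.4431, 0.1627, 0.1274]
ee_rot: [1.0, 0.028, -0.001, 0.0]
ft_force: [-0.8, 0.8, -4.2]
grip_width: 0.154
```

servo_tool --moves '[{"travel": [0,0,0],"dr": [0,0,0]},{"travel": [0,0,0],"dr": [0,0,0]}]'

```text
clock: 7.08
position: [0.4434, 0.1629, 0.1279]
ee_rot: [1.0, 0.031, -0.0, 0.0]
ft_force: [0.3, -0.3, -2.7]
grip_width: 0.151
```

```bash
python3 - <<'E'
from h import *
goto(.599,.272,.128,3.3)
E
```

```text
t 7.075 pos [0.4434 0.1629 0.1279] xang 3.57 F [ 0.3 -0.3 -2.7] w 0.1511844656538138
travel mm (present axes) [162.1 -99.2  -0.2] dr [0.02 0.03 0.27] j [-0.83  0.08  0.4   2.   -0.03  1.07 -0.35]
```

The weight reads about 3 N, so the cover is held. I'll go over to the base.

servo_tool --moves '[{"travel": [27,-16.5,0],"dr": [0,0,0.3]},{"travel": [27,-16.5,0],"dr": [0,0,0]},{"travel": [27,-16.5,0],"dr": [0,0,0]},{"travel": [27,-16.5,0],"dr": [0,0,0]},{"travel": [27,-16.5,0],"dr": [0,0,0]},{"travel": [27,-16.5,0],"dr": [0,0,0]},{"travel": [0,0,0],"dr": [0,0,0]},{"travel": [0,0,0],"dr": [0,0,0]},{"travel": [0,0,30],"dr": [0,0,0]},{"travel": [0,0,0],"dr": [0,0,0]},{"travel": [0,0,0],"dr": [0,0,0]}]'

```text
clock: 8.45
position: [0.6, 0.2706, 0.0994]
ee_rot: [1.0, 0.027, 0.0, -0.0]
ft_force: [0.9, -0.9, -2.9]
grip_width: 0.153
```

```bash
python3 - <<'E'
from h import *
goto(.599,.272,.038,3.3)
a=manip.camera("side")[110:230,360:490]
b=manip.camera("top")[90:190,250:350]
cv2.imwrite("pics/m3.png",np.hstack([cv2.resize(a,(433,400),interpolation=cv2.INTER_CUBIC),cv2.resize(b,(400,400),interpolation=cv2.INTER_CUBIC)])[:,:800])
E
```

```text
t 8.45 pos [0.6    0.2706 0.0994] xang 3.11 F [ 0.9 -0.9 -2.9] w 0.1530394153401723
travel mm (present axes) [-1.  -1.4 61.4] dr [-0.02 -0.03 -0.19] j [-0.77  0.52  0.38  1.54 -0.2   1.13 -0.3 ]
```

View pics/m3.png

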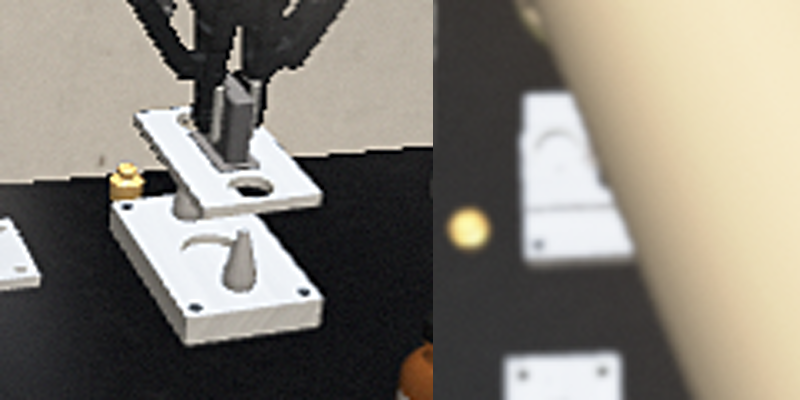

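The side view shows the plate level, its near hole at crop (250,187), and the near pin's tip at (243,232) with its base at about (239,280). I'll compare hole and pin using the same camera, which cancels the calibration bias.

```bash
python3 - <<'E'
from h import *
C=lambda p:crop(p,3.333,360,110)
zt=.0994-.0185+.008
print("hole side",plane("side",C([(250,187)]),zt),"corners",plane("side",C([(135,115),(322,196),(208,210)]),[zt]).round(4).tolist())
print("pin tip side",plane("side",C([(243,232)]),.057))
cv2.imwrite("pics/m4.png",cv2.resize(cv2.imread("pics/side0.png")[140:220,385:465],None,fx=8,fy=8,interpolation=cv2.INTER_CUBIC)[:600])
w=manip.calibration("wrist");V=np.array(w["view"]);b=manip.camera("wrist");cv2.imwrite("pics/w4.png",b)
E
```

```text
hole side [[0.60190853 0.2274499  0.0889    ]] corners [[0.5622, 0.326, 0.0889], [0.6383, 0.2103, 0.0889], [0.5703, 0.2069, 0.0889]]
pin tip side [[0.60205991 0.23043003 0.057     ]]
```

View pics/m4.png

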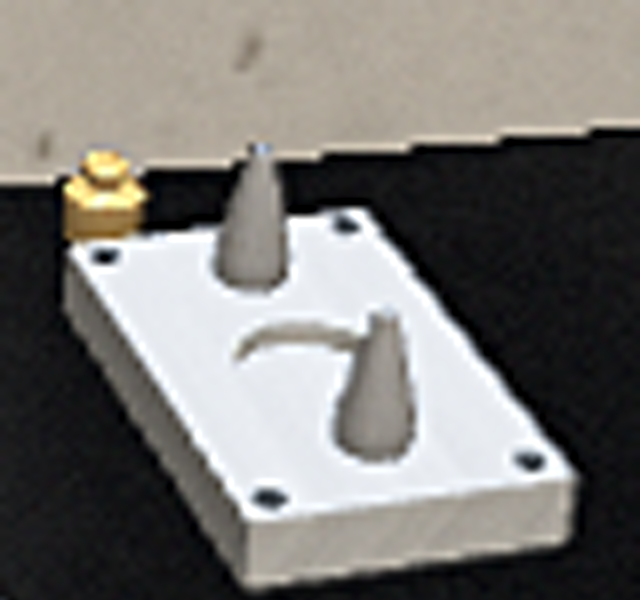

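The pin tips are at crop (386,314) and (260,148), and the near hole needs about +2 mm in y. I'll work the base centre out again from both tips.

```bash
python3 - <<'E'
from h import *
t=plane("side",crop([(386,314),(260,148)],8,385,140),.058);d=t[1]-t[0]
print(t.round(4),t.mean(0),np.hypot(*d[:2]),np.degrees(np.arctan2(d[1],d[0])))
t=plane("side",crop([(512-0,0)],8,385,140),.058)
t=plane("side",crop([(105,257),(346,226),(529,460),(270,498)],8,385,140),.02);print("screws",t.mean(0))
c=np.array([(87,66),(283,57),(289,162),(90,173)]);print("screws top",plane("top",crop(c,4.2,255,110),.02).mean(0))
E
```

```text
[[0.6025 0.2304 0.058 ]
 [0.5978 0.3163 0.058 ]] [0.60012897 0.27331457 0.058     ] 0.08600204796625312 93.09998491238152
screws [0.60082169 0.27407723 0.02      ]
screws top [0.59928686 0.27250704 0.02      ]
```

Target centre is about (0.5995, 0.2728). I'll shift by −0.5 and −2.2 mm and lower partway, checking force.

servo_tool --moves '[{"travel": [-0.5,-2.2,0],"dr": [0,0,0]},{"travel": [0,0,0],"dr": [0,0,0]},{"travel": [0,0,12],"dr": [0,0,0]},{"travel": [0,0,10],"dr": [0,0,0]},{"travel": [0,0,8],"dr": [0,0,0]},{"travel": [0,0,6],"dr": [0,0,0]},{"travel": [0,0,5],"dr": [0,0,0]},{"travel": [0,0,0],"dr": [0,0,0]},{"travel": [0,0,0],"dr": [0,0,0]}]'

```text
clock: 9.72
position: [0.5995, 0.273, 0.0576]
ee_rot: [1.0, 0.027, 0.0, -0.0]
ft_force: [-0.0, 0.1, -2.9]
grip_width: 0.152
```

The plate is about 19 mm above its seat with no lateral force. I'll lower it the rest of the way slowly.

servo_tool --moves '[{"travel": [0,0,3],"dr": [0,0,0]},{"travel": [0,0,3],"dr": [0,0,0]},{"travel": [0,0,3],"dr": [0,0,0]},{"travel": [0,0,3],"dr": [0,0,0]},{"travel": [0,0,2],"dr": [0,0,0]},{"travel": [0,0,2],"dr": [0,0,0]},{"travel": [0,0,0],"dr": [0,0,0]},{"travel": [0,0,0],"dr": [0,0,0]}]'

```text
clock: 10.72
position: [0.5993, 0.273, 0.0414]
ee_rot: [1.0, 0.027, 0.0, -0.0]
ft_force: [-0.1, -0.0, -2.5]
grip_width: 0.15
```

servo_tool --moves '[{"travel": [0,0,1.5],"dr": [0,0,0]},{"travel": [0,0,1],"dr": [0,0,0]},{"travel": [0,0,0],"dr": [0,0,0]},{"travel": [0,0,0],"dr": [0,0,0]}]'

```text
clock: 11.22
position: [0.5993, 0.273, 0.0388]
ee_rot: [1.0, 0.027, -0.0, -0.0]
ft_force: [0.0, 0.3, -3.3]
grip_width: 0.151
```

Weight is still on the tool, so I'll press down until contact.

servo_tool --moves '[{"travel": [0,0,0.6],"dr": [0,0,0]},{"travel": [0,0,0.6],"dr": [0,0,0]},{"travel": [0,0,0],"dr": [0,0,0]},{"travel": [0,0,0],"dr": [0,0,0]}]'

```text
clock: 11.72
position: [0.5993, 0.273, 0.0386]
ee_rot: [1.0, 0.027, 0.0, -0.0]
ft_force: [-5.3, -2.1, 6.7]
grip_width: 0.159
```

Contact is at z = 0.0386, against 0.0385 expected, with force up about 10 N, so the cover is seated. I'll release, retreat and check.

servo_tool --moves '[{"travel": [0,0,-0.8],"dr": [0,0,0]},{"travel": [0,0,0],"dr": [0,0,0]},{"travel": [0,0,0],"dr": [0,0,0]},{"travel": [0,0,0],"dr": [0,0,0]},{"travel": [0,0,0],"dr": [0,0,0]},{"travel": [0,0,0],"dr": [0,0,0]},{"travel": [0,0,0],"dr": [0,0,0]},{"travel": [0,0,0],"dr": [0,0,0]}]' --claw 0

```text
clock: 12.72
position: [0.5993, 0.273, 0.0384]
ee_rot: [1.0, 0.027, 0.0, -0.0]
ft_force: [0.6, 0.1, 0.6]
grip_width: 0.999
```

servo_tool --moves '[{"travel": [0,0,-10],"dr": [0,0,0]},{"travel": [0,0,-20],"dr": [0,0,0]},{"travel": [0,0,-30],"dr": [0,0,0]},{"travel": [0,0,-30],"dr": [0,0,0]},{"travel": [0,0,-30],"dr": [0,0,0]},{"travel": [0,0,0],"dr": [0,0,0]},{"travel": [0,0,0],"dr": [0,0,0]}]'

```text
clock: 13.6
position: [0.5992, 0.273, 0.1589]
ee_rot: [1.0, 0.027, 0.0, -0.0]
ft_force: [0.1, 0.2, -0.7]
grip_width: 0.995
```

```bash
python3 - <<'E'
from h import *
cv2.imwrite("pics/end.png",cv2.resize(manip.camera("side")[110:240,310:490],None,fx=4,fy=4,interpolation=cv2.INTER_CUBIC))
E
```

```text
(no output)
```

View pics/end.png

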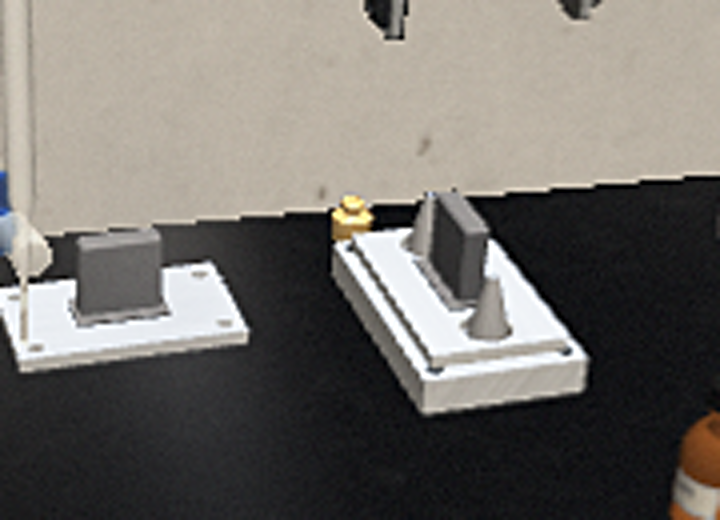

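The cover lies flush on the base with both pins through it, at (490,310) and (422,225). The gripper is clear and the other cover hasn't moved.

```bash
python3 -c "
from workcell import manip
print(manip.hand_in())"
```

```text
the job is handed in; nothing more can be done
None
```

The cover with the two large holes is seated on the mould base, and I handed the job in at about 13.7 s on the robot's clock. I held it until contact at TCP z = 0.0386 m (0.0385 expected), where the force rose about 10 N. I then released it and backed off 120 mm.

- **Final picture:** the plate lies flush on the base with both pins through its holes. The gripper is clear, and the blank cover has not visibly moved. The wrist force reads near zero.
- **Refused calls:** my first two move calls were refused because rows lacked a field, so nothing moved.
- **Disagreement:** the top and side cameras differed by about 1–2 mm on the base's centre, so I used a value between them. The side view showed the held cover about 2 mm off in y, which I corrected before lowering it.
- **Pictures:** I viewed nine of the ten.

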